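Start the bench timers in order

ROBOT

A 6-joint arm with a two-finger parallel gripper is mounted at the origin on the work surface. World frame = base frame: x ahead of the robot, y to its left, z up, the work surface at z = 0. Lengths are in m, angles in degrees, forces in N, time in s.
With the tool pointing down it reaches from about 0.375 to 0.9 m from the base axis. Payload 3.1 kg.
Tool frame: the origin (TCP) lies between the finger pads; the fingertips stand 11 mm ahead of it and the grasp point (between the pads) lies 8 mm behind it; z points along the fingers, y is the line along which they close (so a half turn about z gives the same grasp; the last joint's range is limited). The gripper opens to 87 mm and grips with 3 to 60 N. Pads are 19 mm wide; open, the fingers measure 117 mm over their backs; the gripper's body (75 mm by 190 mm) begins 51 mm behind the grasp point.
Start: joints at [62.825, 30.224, 82.088, -0, 67.689, -10.227], TCP at [0.182, 0.598, 0.213] pointing down, gripper open.
Joint ranges: [-176.69, 176.69], [-43.24, 126.21], [12.49, 139.97], [-82, 262], [0, 151.66], [-163.58, 163.58]. Speed limits (degrees/s): [159.86, 159.86, 180, 180, 180, 180].

INTERFACE

Orientations are given as a 3x3 rotation matrix whose columns are the frame's x, y, z axes.
In Python, from rig import bot, viewer, workorder, models gives the robot as it stands.
- The arm moves only by the shell command python3 -m jog 'ROWS'. ROWS is JSON, a list of rows, each a list of 7 numbers: the opening, from 0 (shut) to 1 (fully open), then the shift along the tool's x, y, z in m, then the turn, a rotation vector about the tool's x, y, z in degrees. In form: [[claw, x, y, z, ax, ay, az], ...]. A call has 1 to 20 rows; each row is the pose to reach, as a shift and turn from the pose commanded when the call began, along the tool's axes at that moment; what a row does not reach only later rows make up. A row lasts 1/8 s, in which the tool goes at most 62.5 mm and 10.7 degrees, less where a joint would pass 70% of its speed; a pose out of reach is approached as far as the arm can. A call with a gripper value outside its range is refused whole. The fingers move at their own pace and stop on an object; the grip force is fixed at half the most. Time passes only in rows, so rows that repeat a pose let the fingers close. It gives the time, the measured TCP pose, the force, the opening and the grip force at its end, in the units of the state.
- bot.read_state(): the state, without advancing time (a new reading comes with each control period).
- viewer.capture(name): name is "scene" or "side" or "wrist"; returns (picture, depth): 384x512x3 uint8, blue, green, red; 384x512 float32, m along the optical axis (not along the pixel's ray), 0 where there is no reading.
- viewer.camera_info(name): a dict with "fx", "fy", "cx", "cy" (pixels), "world_to_cam" (4x4, takes a point from world to camera coordinates). Camera axes: x right, y down, z forward; pixel columns grow to the right and rows downward; lengths in m; the calibration is good to about 2 mm. A picture is of the moment at which its call begins: read the wrist's pose just before it. camera_info takes no time and is no camera call; for the wrist camera it gives the pose at the moment of the call.
- workorder.hand_in(): hands the job in; it is judged then, once.
Trained networks look in the newest picture that a camera, given by its name, has taken for a name from the list of things; names that differ only in an ending like _2 or _b are one class to them, and where a whole thing is asked for, a point or a joint stands for the part that bears it (a point fixed in the world has none). Each returns a list of dicts, best first, with "p" (0 to 1); they miss things now and then, are a little off and sometimes report something else, mostly with a low value. They report only what shows in the picture. A call takes as long as a camera call.
- models.outline_of(camera, thing): "mask" (384x512 bool, what is visible of it).
- models.tip_of(camera, thing): "xyz" ([x, y, z] in m, in world coordinates, good to about 4 mm: a listed point, or the origin of a listed thing).
The state is a dict: "time_s": time; "joint_positions": joint angles; "qvel": joint speeds; "tau": joint torques, N m; "position": TCP position; "tcp_rot": TCP orientation; "force": force on the tool from outside, world axes, zero at the start; "moment": the same for the moment, N m; "opening": opening from 0.0 (shut) to 1.0 (fully open); "grasp_force": force on a finger pad.
Only numpy, scipy, OpenCV 4.12 (cv2) and the standard library are available. Lean on these libraries where they do the work, as an engineer would, in place of code of your own. Each camera call takes 0.05 s, during which the arm holds its last target. There are 200 camera calls.

TASK

Three cultures on the bench are to be timed one after another: with a fingertip, start the blue timer, then the yellow one, then the red one, by pressing the coloured button on top of each fully in, where it stays. Press lightly, as on a delicate instrument, and leave the green timer unstarted. Do not pick up, drag or knock over any timer, and leave the flasks, dish, tip box and tube rack where they are.

Things in the scene. Friction and masses are not known exactly. Their poses are not given: they have to be found in the camera images.
- blue_timer: the blue bench timer: a loose white plastic box 64 (x) x 56 (y) x 26 mm high, about 0.18 kg, with a display on top near its -x edge and a round blue push button standing out of its top; origin at the centre of its underside, which rests on the bench (z = 0), z up
- blue_cap (a point): centre of the top of the blue push button: a flat upright cylinder 32 mm in diameter, 11 mm towards the timer's +x from its middle; 46 mm above the bench (20 mm above the case) when fully out, 36 mm when fully in; it moves with the button
- blue_button (a joint): how far the blue button is in, m: 0 out, 0.010 fully in. Starts within 1 mm of out; moves straight down against an even drag of about 3 N, no click, and stays where left. Pressed harder once fully in, its cap sinks on a soft cushion (from 4 N, 2 N more per mm, up to 7 mm, not counted here) and comes back. The timer runs from 7 mm in
- yellow_timer: the yellow bench timer: a loose white plastic box 64 (x) x 56 (y) x 26 mm high, about 0.18 kg, with a display on top near its -x edge and a round yellow push button standing out of its top; origin at the centre of its underside, which rests on the bench (z = 0), z up
- yellow_cap (a point): centre of the top of the yellow push button: a flat upright cylinder 32 mm in diameter, 11 mm towards the timer's +x from its middle; 46 mm above the bench (20 mm above the case) when fully out, 36 mm when fully in; it moves with the button
- yellow_button (a joint): how far the yellow button is in, m: 0 out, 0.010 fully in. Starts within 1 mm of out; moves straight down against an even drag of about 3 N, no click, and stays where left. Pressed harder once fully in, its cap sinks on a soft cushion (from 4 N, 2 N more per mm, up to 7 mm, not counted here) and comes back. The timer runs from 7 mm in
- red_timer: the red bench timer: a loose white plastic box 64 (x) x 56 (y) x 26 mm high, about 0.18 kg, with a display on top near its -x edge and a round red push button standing out of its top; origin at the centre of its underside, which rests on the bench (z = 0), z up
- red_cap (a point): centre of the top of the red push button: a flat upright cylinder 32 mm in diameter, 11 mm towards the timer's +x from its middle; 46 mm above the bench (20 mm above the case) when fully out, 36 mm when fully in; it moves with the button
- red_button (a joint): how far the red button is in, m: 0 out, 0.010 fully in. Starts within 1 mm of out; moves straight down against an even drag of about 3 N, no click, and stays where left. Pressed harder once fully in, its cap sinks on a soft cushion (from 4 N, 2 N more per mm, up to 7 mm, not counted here) and comes back. The timer runs from 7 mm in
- green_timer: the green bench timer: a loose white plastic box 64 (x) x 56 (y) x 26 mm high, about 0.18 kg, with a display on top near its -x edge and a round green push button standing out of its top; origin at the centre of its underside, which rests on the bench (z = 0), z up
- green_cap (a point): centre of the top of the green push button: a flat upright cylinder 32 mm in diameter, 11 mm towards the timer's +x from its middle; 46 mm above the bench (20 mm above the case) when fully out, 36 mm when fully in; it moves with the button
- green_button (a joint): how far the green button is in, m: 0 out, 0.010 fully in. Starts within 1 mm of out; moves straight down against an even drag of about 3 N, no click, and stays where left. Pressed harder once fully in, its cap sinks on a soft cushion (from 4 N, 2 N more per mm, up to 7 mm, not counted here) and comes back. Not to be started
- flask_a: bystander, loose: one of two small empty clear culture flasks lying flat: body 64 x 45 x 24 mm, neck and orange cap along its +x, 93 mm long in all; origin under it on the bench
- flask_b: bystander, loose: the other clear culture flask with an orange cap, the same size
- dish: bystander, loose: clear round culture dish with lid, 62 mm across, 16 mm high; origin at the centre of its underside
- tip_box: bystander, loose: grey box with orange lid, 85 x 120 mm, 65 mm high; origin at the centre of its underside
- tube_rack: bystander, loose: blue rack with capped tubes, 70 x 150 mm, 90 mm high to the caps; origin at the centre of its underside

How it is judged:
By the outcome, as a careful person would: the job done as asked, in the order asked, and still so for the second after the job is handed in, with the robot touching nothing.
It also fails if it takes over 42 s, if anything falls off the work surface, if the arm or the gripper's body presses on something with over 40 N, if the wrist force passes 120 N, or if a joint passes its speed limit or range.

## Working session

There is one attempt and no reset: what is moved stays moved. The work goes in short steps, Python scripts to look and compute and a shell command to move; the robot and the scene stay as the last step left them, time stands still between calls to the robot, and variables do not carry over. Pictures are saved under pics/ and viewed, at most 10 in all, crops included, and the job is handed in when it is done.

```bash
mkdir -p pics; python3 - <<'E'
from rig import bot, viewer, workorder, models
import cv2, numpy as np
ims=[]
for c in ["scene","side"]:
    im,d=viewer.capture(c); cv2.imwrite(f"pics/{c}0.png",im)
    np.save(f"{c}_d.npy",d)
    for t in ["blue_cap","yellow_cap","red_cap","green_cap"]:
        print(c,t,[(np.round(r["xyz"],4).tolist(),round(r["p"],2)) for r in models.tip_of(c,t)[:3]])
        # own measurement from mask + depth
        r=models.outline_of(c,t)
        if r:
            m=r[0]["mask"]; k=viewer.camera_info(c)
            v,u=np.nonzero(m&(d>0)); z=d[v,u]
            P=np.linalg.inv(k["world_to_cam"])@np.stack([(u-k["cx"])*z/k["fx"],(v-k["cy"])*z/k["fy"],z,np.ones_like(z)])
            top=P[2]>np.percentile(P[2],97)-.004
            q=P[:3,top]
            print("  own",round(r[0]["p"],2),len(u),u.mean().round(),v.mean().round(),"top mid",((q.max(1)+q.min(1))/2).round(4),"size",np.ptp(q,axis=1).round(3))
s=bot.read_state(); print(s["time_s"],s["position"],s["tcp_rot"],s["force"])
a=np.hstack([cv2.imread("pics/scene0.png"),cv2.imread("pics/side0.png")])
E
```

```text
scene blue_cap [([0.5928, -0.1108, 0.041], 0.67)]
  own 0.62 113 231.0 177.0 top mid [ 0.5963 -0.1059  0.0486] size [0.027 0.03  0.006]
scene yellow_cap [([0.4937, 0.0228, 0.0477], 0.43)]
  own 0.5 137 288.0 178.0 top mid [0.4977 0.0215 0.0476] size [0.029 0.026 0.004]
scene red_cap [([0.6006, 0.139, 0.0458], 0.62)]
scene green_cap [([0.4486, 0.1966, 0.0438], 0.65), ([0.5991, 0.1347, 0.0482], 0.23)]
  own 0.6 131 349.0 199.0 top mid [0.4511 0.1987 0.0473] size [0.029 0.031 0.005]
side blue_cap [([0.5871, -0.1069, 0.0436], 0.6)]
  own 0.54 60 268.0 175.0 top mid [ 0.5881 -0.1022  0.0448] size [0.022 0.023 0.005]
side yellow_cap [([0.4967, 0.0211, 0.0456], 0.62), ([0.586, -0.1091, 0.0427], 0.38)]
  own 0.63 139 292.0 217.0 top mid [0.4917 0.0258 0.0459] size [0.027 0.032 0.006]
side red_cap [([0.5892, -0.1097, 0.0437], 0.73), ([0.5996, 0.1389, 0.0455], 0.46), ([0.4925, 0.0208, 0.0485], 0.39)]
  own 0.49 125 242.0 243.0 top mid [0.598  0.141  0.0458] size [0.029 0.028 0.005]
side green_cap [([0.4487, 0.1985, 0.0441], 0.62), ([0.6008, 0.1383, 0.0475], 0.28)]
  own 0.72 133 294.0 276.0 top mid [0.4478 0.2017 0.0461] size [0.027 0.027 0.005]
0.9 [0.18213719 0.59785629 0.21317093] [[-9.56577603e-01  2.91477767e-01  2.18474513e-05]
 [ 2.91477768e-01  9.56577603e-01  3.15084978e-05]
 [-1.17147560e-05  3.65083696e-05 -9.99999999e-01]] [ 0.53762458 -0.75790458  0.42068698]
```

View pics/scene0.png

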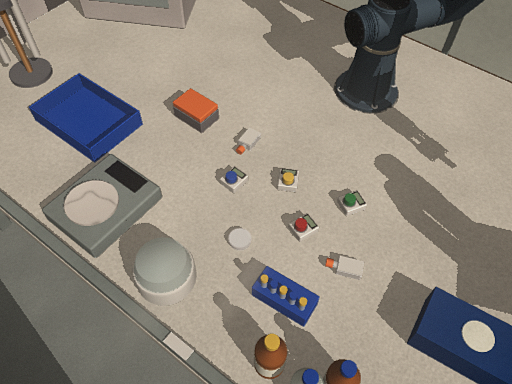

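View pics/side0.png

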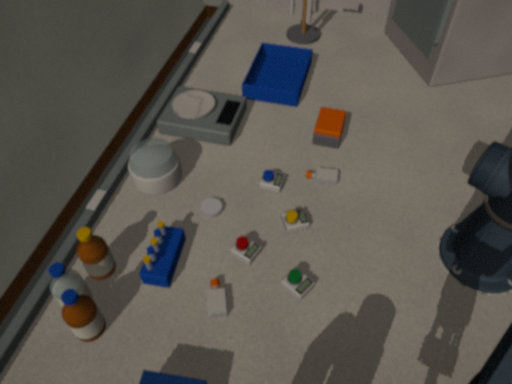

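The scene picture shows the blue cap at (231,177), yellow at (288,178), red at (302,226) and green at (350,200). The side picture agrees: blue (268,175), yellow (291,216), red (242,243), green (294,276). My own depth measurements put every cap top at 45–48 mm, as it should be. Next I move above blue with the fingers shut and refine with the wrist camera.

```bash
python3 -m jog '[[0,-0.596,-0.554,0.03,0,0,0],[0,-0.596,-0.554,0.03,0,0,0],[0,-0.596,-0.554,0.03,0,0,0],[0,-0.596,-0.554,0.03,0,0,0],[0,-0.596,-0.554,0.03,0,0,0],[0,-0.596,-0.554,0.03,0,0,0],[0,-0.596,-0.554,0.03,0,0,0],[0,-0.596,-0.554,0.03,0,0,0],[0,-0.596,-0.554,0.03,0,0,0],[0,-0.596,-0.554,0.03,0,0,0],[0,-0.596,-0.554,0.03,0,0,0],[0,-0.596,-0.554,0.03,0,0,0],[0,-0.596,-0.554,0.03,0,0,0],[0,-0.596,-0.554,0.03,0,0,0],[0,-0.596,-0.554,0.03,0,0,0],[0,-0.596,-0.554,0.03,0,0,0],[0,-0.596,-0.554,0.03,0,0,0],[0,-0.596,-0.554,0.03,0,0,0]]'
cat > look.py <<'E'
from rig import bot, viewer, models
import cv2, numpy as np, sys
n=sys.argv[1]; things=sys.argv[2:]
k=viewer.camera_info("wrist"); s=bot.read_state()
im,d=viewer.capture("wrist"); cv2.imwrite(f"pics/{n}.png",im)
R=np.array(s["tcp_rot"]); p=np.array(s["position"])
print("t",s["time_s"],"tcp",p.round(4),"F",np.round(s["force"],2))
for t in things:
    for r in models.tip_of("wrist",t)[:2]: print(t,"tip",np.round(r["xyz"],4),round(r["p"],2))
    for r in models.outline_of("wrist",t)[:1]:
        v,u=np.nonzero(r["mask"]&(d>0)); z=d[v,u]
        P=(np.linalg.inv(k["world_to_cam"])@np.stack([(u-k["cx"])*z/k["fx"],(v-k["cy"])*z/k["fy"],z,np.ones_like(z)]))[:3]
        q=P[:,abs(P[2]-np.percentile(P[2],90))<.003]
        (a,b),rad=cv2.minEnclosingCircle(q[:2].T.astype(np.float32))
        c=np.array([a,b,np.median(q[2])])
        print("  own",round(r["p"],2),len(u),u.mean().round(),v.mean().round(),"circle",c.round(4),"rad",round(rad,4),"mid",q.mean(1).round(4),"tool shift",(R.T@(c-p)).round(4))
E
python3 look.py w1 blue_cap yellow_cap
```

```text
time_s: 3.15
position: [0.5906, -0.1049, 0.1835]
tcp_rot: [[-0.957, 0.29, 0.0], [0.29, 0.957, -0.0], [-0.0, -0.0, -1.0]]
force: [0.5, -0.6, 0.9]
opening: 0.002
grasp_force: 0.0
t 3.15 tcp [ 0.5906 -0.1049  0.1835] F [ 0.49 -0.57  0.86]
blue_cap tip [ 0.5874 -0.1097  0.0468] 0.58
  own 0.78 643 249.0 182.0 circle [ 0.5899 -0.1074  0.0449] rad 0.0159 mid [ 0.5896 -0.1072  0.0449] tool shift [-1.000e-04 -2.600e-03  1.386e-01]
yellow_cap tip [0.4966 0.0174 0.0464] 0.59
  own 0.6 968 343.0 59.0 circle [0.4941 0.0216 0.0446] rad 0.0158 mid [0.4941 0.0215 0.0446] tool shift [0.1291 0.0931 0.1388]
```

View pics/w1.png

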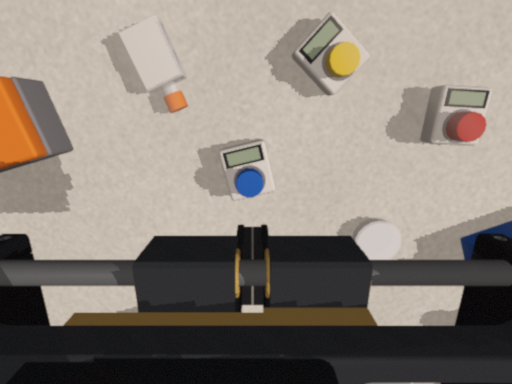

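The wrist picture shows the blue cap at (249,182), yellow at (343,59) and red at (466,127). The fitted radius of 15.9 mm and height of 45 mm match the data, so I go down slowly on blue.

```bash
python3 -m jog '[[0,0,-0.0025,0.06,0,0,0],[0,0,-0.0025,0.10,0,0,0],[0,0,-0.0025,0.118,0,0,0],[0,0,-0.0025,0.122,0,0,0],[0,0,-0.0025,0.124,0,0,0],[0,0,-0.0025,0.126,0,0,0],[0,0,-0.0025,0.127,0,0,0],[0,0,-0.0025,0.128,0,0,0],[0,0,-0.0025,0.129,0,0,0],[0,0,-0.0025,0.130,0,0,0],[0,0,-0.0025,0.131,0,0,0],[0,0,-0.0025,0.132,0,0,0],[0,0,-0.0025,0.133,0,0,0],[0,0,-0.0025,0.133,0,0,0]]'
```

```text
time_s: 5.15
position: [0.59, -0.1082, 0.05]
tcp_rot: [[-0.957, 0.292, -0.0], [0.292, 0.957, 0.0], [0.0, 0.0, -1.0]]
force: [-0.8, -0.4, -0.2]
opening: 0.005
grasp_force: 0.0
```

```bash
python3 look.py w2 blue_cap
```

```text
t 5.15 tcp [ 0.59   -0.1082  0.05  ] F [-0.81 -0.4  -0.22]
blue_cap tip [ 0.5879 -0.1082  0.0472] 0.66
  own 0.96 953 252.0 217.0 circle [ 0.5892 -0.1074  0.0449] rad 0.0154 mid [ 0.5829 -0.1055  0.0448] tool shift [0.001  0.0005 0.0052]
```

View pics/w2.png

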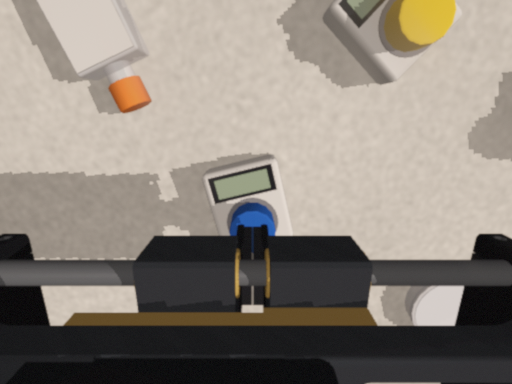

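The picture shows the fingertips over the middle of the blue cap at (252,217), and the cap top still measures 45 mm. There has been no contact yet, so I continue down in small steps and watch the force.

```bash
python3 -m jog '[[0,0,0,0.001,0,0,0],[0,0,0,0.002,0,0,0],[0,0,0,0.003,0,0,0],[0,0,0,0.003,0,0,0]]'; python3 - <<'E'
from rig import viewer,bot
import numpy as np,cv2
k=viewer.camera_info("wrist");im,d=viewer.capture("wrist");np.save("d.npy",d);cv2.imwrite("pics/w3.png",im)
T=np.linalg.inv(k["world_to_cam"])
for u,v in [(252,212),(252,220),(252,226),(238,225),(215,210),(280,210),(252,232),(247,240),(260,240),(252,236)]:
    z=d[v,u]; print(u,v,(T@[(u-k["cx"])*z/k["fx"],(v-k["cy"])*z/k["fy"],z,1])[:3].round(4))
print(bot.read_state()["force"])
E
```

```text
time_s: 5.8
position: [0.5899, -0.1082, 0.047]
tcp_rot: [[-0.957, 0.292, -0.0], [0.292, 0.957, 0.0], [0.0, 0.0, -1.0]]
force: [0.4, 0.4, 0.0]
opening: 0.008
grasp_force: 0.0
252 212 [ 0.5761 -0.1037  0.0448]
252 220 [ 0.5816 -0.1054  0.0441]
252 226 [ 0.5806 -0.1051  0.0568]
238 225 [ 0.577  -0.1129  0.0581]
215 210 [ 0.5165 -0.0856  0.2183]
280 210 [ 0.5874 -0.086   0.0247]
252 232 [ 0.5813 -0.1053  0.0643]
247 240 [ 0.5804 -0.1079  0.0754]
260 240 [ 0.5819 -0.1009  0.0766]
252 236 [ 0.5813 -0.1053  0.0699]
[ 0.85848017  0.53067345 -0.96983843]
```

```bash
python3 -m jog '[[0,0,0,0.001,0,0,0],[0,0,0,0.002,0,0,0],[0,0,0,0.003,0,0,0],[0,0,0,0.003,0,0,0]]'; cat > cap.py <<'E'
from rig import viewer,bot
import numpy as np,sys
u,v=map(int,sys.argv[1:3])
F=[]
for i in range(4):
    F.append(bot.read_state()["force"]); k=viewer.camera_info("wrist");im,d=viewer.capture("wrist")
T=np.linalg.inv(k["world_to_cam"])
V,U=np.mgrid[v-40:v+12,u-60:u+60]; V=V.ravel();U=U.ravel(); z=d[V,U]
P=(T@np.stack([(U-k["cx"])*z/k["fx"],(V-k["cy"])*z/k["fy"],z,np.ones_like(z)]))[:3]
b,g,r=[im[V,U,i].astype(int) for i in range(3)]
col={"blue":(b>r+60),"yellow":(r>b+80)&(g>b+60),"red":(r>b+60)&(r>g+60)}[sys.argv[3]]
q=P[2][col&(z>0)]; print("cap z pct",np.percentile(q,[50,75,90]).round(4),len(q))
q=P[2][(~col)&(P[2]>.018)&(P[2]<.032)&(b>140)]; print("case z",np.median(q).round(4),len(q))
s=bot.read_state();print("F mean",np.mean(F,0).round(2),np.array(F)[:,2].round(2),"tcp",s["position"].round(4),s["opening"],s["time_s"])
E
python3 cap.py 252 215 blue
```

```text
time_s: 6.35
position: [0.59, -0.1082, 0.044]
tcp_rot: [[-0.957, 0.291, -0.0], [0.291, 0.957, 0.0], [0.0, -0.0, -1.0]]
force: [0.4, 0.2, 0.0]
opening: 0.005
grasp_force: 0.0
cap z pct [0.0443 0.0451 0.0457] 695
case z 0.0254 1413
F mean [ 0.22 -0.16  0.03] [ 0.02 -0.31 -0.14  0.55] tcp [ 0.5901 -0.1083  0.0442] 0.004879173002532749 6.55
```

The cap is still untouched at 45 mm. When shut, the fingertips evidently sit higher than the open-gripper figure: the depth image puts the tip edge near 50 mm with the TCP at 47 mm. Contact is therefore close, and I go on guarded.

```bash
python3 -m jog '[[0,0,0,0.001,0,0,0],[0,0,0,0.002,0,0,0],[0,0,0,0.003,0,0,0],[0,0,0,0.004,0,0,0],[0,0,0,0.004,0,0,0]]';python3 cap.py 252 220 blue
```

```text
time_s: 7.18
position: [0.59, -0.1082, 0.04]
tcp_rot: [[-0.957, 0.291, -0.0], [0.291, 0.957, 0.0], [0.0, -0.0, -1.0]]
force: [-0.5, 0.5, 0.4]
opening: 0.007
grasp_force: 0.0
cap z pct [0.0441 0.0451 0.0457] 699
case z 0.0254 1393
F mean [-0.34  0.27  0.02] [ 0.43 -0.28  0.2  -0.26] tcp [ 0.5901 -0.1082  0.0402] 0.006187884827197617 7.375
```

```bash
python3 - <<'E'
from rig import viewer,bot
import numpy as np,cv2
k=viewer.camera_info("wrist");im,d=viewer.capture("wrist")
cv2.imwrite("pics/w4.png",cv2.resize(im[150:320,180:330],None,fx=3.5,fy=3.5,interpolation=cv2.INTER_NEAREST))
T=np.linalg.inv(k["world_to_cam"]); print("cam",T[:3,3].round(4),"view dir",T[:3,2].round(3))
for v in range(206,246,2):
    u=252;z=d[v,u]; print(v,im[v,u],(T@[(u-k["cx"])*z/k["fx"],(v-k["cy"])*z/k["fy"],z,1])[:3].round(4))
E
```

```text
cam [ 0.5165 -0.0856  0.2114] view dir [ 0.269 -0.082 -0.96 ]
206 [116 105 106] [ 0.5755 -0.1035  0.0278]
208 [98 51 27] [ 0.576  -0.1037  0.0306]
210 [99 51 25] [ 0.5756 -0.1036  0.0357]
212 [102  51  24] [ 0.5759 -0.1037  0.0387]
214 [106  55  26] [ 0.5757 -0.1036  0.043 ]
216 [149  81  39] [ 0.5761 -0.1037  0.0454]
218 [178  99  48] [ 0.5777 -0.1042  0.0448]
220 [167  90  41] [ 0.5785 -0.1045  0.0459]
222 [131  69  31] [ 0.5797 -0.1048  0.0461]
224 [129  68  32] [ 0.5814 -0.1053  0.0451]
226 [107  56  28] [ 0.5808 -0.1051  0.05  ]
228 [50 34 24] [ 0.581  -0.1052  0.0526]
230 [48 33 24] [ 0.581  -0.1052  0.0554]
232 [48 32 23] [ 0.581  -0.1052  0.0584]
234 [47 31 23] [ 0.5809 -0.1052  0.0616]
236 [47 32 25] [ 0.581  -0.1052  0.0641]
238 [48 33 27] [ 0.581  -0.1052  0.0667]
240 [48 30 23] [ 0.5808 -0.1052  0.0697]
242 [45 27 19] [ 0.5811 -0.1052  0.0716]
244 [46 31 25] [ 0.5815 -0.1054  0.0732]
```

View pics/w4.png

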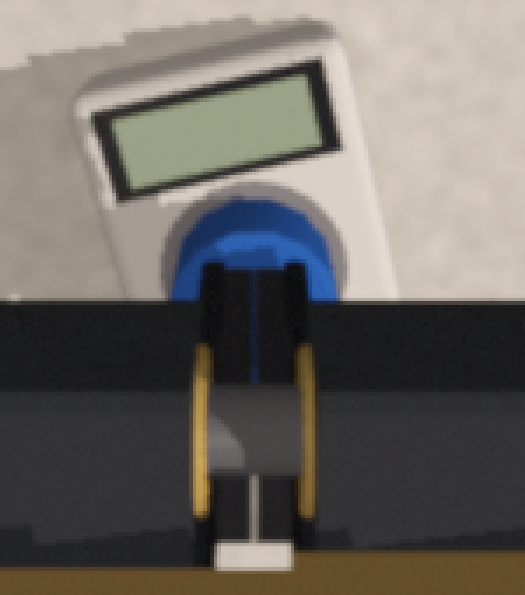

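The crop shows the finger ends about 4 mm above the blue cap, with a gap and a shadow. The depth column has the finger ending at about 49 mm with the TCP at 40 mm, so the shut tips lie about 9 mm behind the TCP. I expect contact at TCP ≈ 36 mm and full travel at ≈ 27 mm.

```bash
python3 -m jog '[[0,0,0,0.001,0,0,0],[0,0,0,0.002,0,0,0],[0,0,0,0.003,0,0,0],[0,0,0,0.004,0,0,0],[0,0,0,0.005,0,0,0],[0,0,0,0.006,0,0,0],[0,0,0,0.006,0,0,0]]';python3 cap.py 252 222 blue
```

```text
time_s: 8.3
position: [0.59, -0.1082, 0.0342]
tcp_rot: [[-0.957, 0.292, 0.0], [0.292, 0.957, -0.0], [-0.0, -0.0, -1.0]]
force: [-1.3, -0.1, 2.9]
opening: 0.007
grasp_force: 1.2
cap z pct [0.0416 0.0426 0.0433] 609
case z 0.0254 1389
F mean [-1.11  0.35  2.8 ] [2.86 2.37 3.08 2.9 ] tcp [ 0.59   -0.1082  0.0342] 0.005639899446023781 8.5
```

Contact: 2.9 N, with the cap moving. Now the remaining travel.

```bash
python3 -m jog '[[0,0,0,0.001,0,0,0],[0,0,0,0.002,0,0,0],[0,0,0,0.003,0,0,0],[0,0,0,0.004,0,0,0],[0,0,0,0.005,0,0,0],[0,0,0,0.006,0,0,0],[0,0,0,0.0065,0,0,0],[0,0,0,0.0065,0,0,0]]';python3 cap.py 252 225 blue
```

```text
time_s: 9.5
position: [0.59, -0.1082, 0.0275]
tcp_rot: [[-0.957, 0.291, -0.0], [0.291, 0.957, -0.0], [0.0, -0.0, -1.0]]
force: [-0.8, -0.2, 2.2]
opening: 0.003
grasp_force: 0.9
cap z pct [0.0356 0.0363 0.0369] 509
case z 0.0254 1361
F mean [-0.94 -0.05  1.66] [2.17 1.55 1.92 1.01] tcp [ 0.59   -0.1082  0.0275] 0.001072280199690459 9.7
```

```bash
python3 -m jog '[[0,0,0,0.0005,0,0,0],[0,0,0,0.001,0,0,0],[0,0,0,0.0012,0,0,0],[0,0,0,0.0012,0,0,0]]';python3 cap.py 252 225 blue
```

```text
time_s: 10.2
position: [0.5901, -0.1082, 0.0266]
tcp_rot: [[-0.957, 0.291, 0.0], [0.291, 0.957, -0.0], [-0.0, -0.0, -1.0]]
force: [-1.8, 0.5, 5.2]
opening: 0.005
grasp_force: 2.3
cap z pct [0.0347 0.0353 0.0359] 492
case z 0.0254 1350
F mean [-1.74  0.55  5.08] [5.22 5.1  4.3  5.71] tcp [ 0.5901 -0.1082  0.0266] 0.003641591400367656 10.4
```

Blue is fully in: 5.1 N on the cushion. I lift, go to yellow, and stop above it for a check.

```bash
python3 -m jog '[[0,0,0,-0.02,0,0,0],[0,0,0,-0.07,0,0,0],[0,0.05,0.04,-0.07,0,0,0],[0,0.1,0.075,-0.07,0,0,0],[0,0.1297,0.0963,-0.07,0,0,0],[0,0.1297,0.0963,-0.07,0,0,0],[0,0.1297,0.0963,-0.04,0,0,0],[0,0.1297,0.0963,-0.02,0,0,0],[0,0.1297,0.0963,-0.013,0,0,0],[0,0.1297,0.0963,-0.013,0,0,0]]'; python3 look.py w5 yellow_cap red_cap
```

```text
time_s: 11.65
position: [0.4946, 0.0211, 0.039]
tcp_rot: [[-0.956, 0.292, -0.0], [0.292, 0.956, -0.0], [0.0, -0.0, -1.0]]
force: [-1.2, -0.6, 0.3]
opening: 0.004
grasp_force: 0.0
t 11.65 tcp [0.4946 0.0211 0.039 ] F [-1.16 -0.61  0.35]
yellow_cap tip [0.495  0.0156 0.0468] 0.59
  own 0.8 835 252.0 219.0 circle [0.4909 0.0228 0.0444] rad 0.0151 mid [0.4849 0.0248 0.0443] tool shift [ 0.004   0.0005 -0.0054]
red_cap tip [0.603  0.1383 0.0464] 0.66
red_cap tip [0.4947 0.0175 0.0489] 0.23
  own 0.95 1278 438.0 307.0 circle [0.5908 0.1329 0.0445] rad 0.0129 mid [0.5901 0.1328 0.0443] tool shift [-0.0593  0.1349 -0.0055]
```

View pics/w5.png

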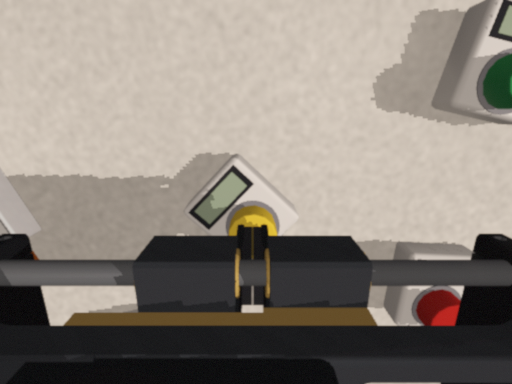

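The fingertips are centred over the yellow cap at (252,219), and the red cap shows at (438,307). Pressing yellow to the depth that worked on blue.

```bash
python3 -m jog '[[0,0,0,0.0015,0,0,0],[0,0,0,0.0025,0,0,0],[0,0,0,0.0035,0,0,0],[0,0,0,0.0045,0,0,0],[0,0,0,0.0055,0,0,0],[0,0,0,0.0065,0,0,0],[0,0,0,0.0075,0,0,0],[0,0,0,0.0085,0,0,0],[0,0,0,0.0095,0,0,0],[0,0,0,0.0105,0,0,0],[0,0,0,0.0115,0,0,0],[0,0,0,0.012,0,0,0],[0,0,0,0.012,0,0,0]]';python3 cap.py 252 225 yellow
```

```text
time_s: 13.52
position: [0.4941, 0.0217, 0.0273]
tcp_rot: [[-0.957, 0.291, -0.0], [0.291, 0.957, 0.0], [0.0, 0.0, -1.0]]
force: [1.0, 1.1, 2.3]
opening: 0.009
grasp_force: 0.8
cap z pct [0.0354 0.0361 0.0368] 556
case z 0.0253 1493
F mean [0.49 0.65 1.86] [2.33 1.21 2.47 1.43] tcp [0.4941 0.0217 0.0274] 0.005840449805918147 13.725
```

```bash
python3 -m jog '[[0,0,0,0.0005,0,0,0],[0,0,0,0.001,0,0,0],[0,0,0,0.0012,0,0,0],[0,0,0,0.0012,0,0,0]]';python3 cap.py 252 225 yellow
```

```text
time_s: 14.22
position: [0.4941, 0.0217, 0.0264]
tcp_rot: [[-0.957, 0.291, 0.0], [0.291, 0.957, -0.0], [-0.0, 0.0, -1.0]]
force: [-0.5, 0.9, 5.7]
opening: 0.008
grasp_force: 2.5
cap z pct [0.0345 0.0352 0.0358] 540
case z 0.0253 1504
F mean [-0.48  0.98  5.21] [5.72 5.99 4.27 4.87] tcp [0.4941 0.0217 0.0264] 0.005354552169441582 14.425
```

Yellow is fully in at 5.2 N. I move above red at a height where the cap can be measured.

```bash
python3 -m jog '[[0,0,0,-0.02,0,0,0],[0,0,0,-0.07,0,0,0],[0,-0.02,0.05,-0.1,0,0,0],[0,-0.045,0.1,-0.12,0,0,0],[0,-0.067,0.1437,-0.12,0,0,0],[0,-0.067,0.1437,-0.12,0,0,0],[0,-0.067,0.1437,-0.12,0,0,0]]'; python3 look.py w6 red_cap tube_rack
```

```text
time_s: 15.3
position: [0.5984, 0.1393, 0.1451]
tcp_rot: [[-0.957, 0.291, -0.003], [0.291, 0.957, -0.001], [0.003, -0.002, -1.0]]
force: [-0.1, -0.5, -0.5]
opening: 0.005
grasp_force: 0.0
t 15.3 tcp [0.5984 0.1393 0.1451] F [-0.08 -0.53 -0.51]
red_cap tip [0.6028 0.1374 0.0446] 0.73
  own 0.85 809 251.0 191.0 circle [0.5987 0.138  0.0447] rad 0.0158 mid [0.5981 0.1382 0.0446] tool shift [-0.001  -0.001   0.1004]
  own 0.7 2437 401.0 305.0 circle [0.7771 0.2608 0.0495] rad 0.0437 mid [0.7698 0.2607 0.0495] tool shift [-0.1358  0.1684  0.095 ]
```

View pics/w6.png

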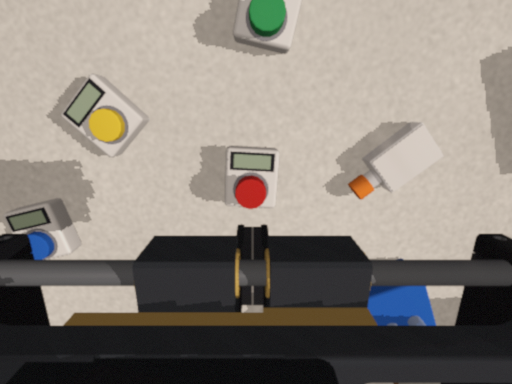

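The picture shows the red cap at (251,191), straight ahead of the fingers, and the rack's corner at (400,300). I check the gripper body's clearance to the rack from the saved scene depth before going low.

```bash
python3 - <<'E'
from rig import viewer
import numpy as np
for c in ["scene","side"]:
    d=np.load(c+"_d.npy");k=viewer.camera_info(c)
    v,u=np.nonzero(d>0);z=d[v,u]
    P=(np.linalg.inv(k["world_to_cam"])@np.stack([(u-k["cx"])*z/k["fx"],(v-k["cy"])*z/k["fy"],z,np.ones_like(z)]))[:3]
    q=P[:2]-np.array([[.5987],[.138]]); t=np.array([[-.957,.291],[.291,.957]])@q
    m=(P[2]>.052)&(P[2]<.12)&(abs(t[1])<.14)&(abs(t[0])<.2)
    print(c,m.sum(),t[:,m].min(1),t[:,m].max(1)); 
    m2=m&(abs(t[1])<.105); print(" within width: x max",t[0,m2].max() if m2.any() else None)
E
```

```text
scene 327 [-0.19995974  0.05489001] [-0.12318445  0.13973539]
 within width: x max -0.1346594263727492
side 229 [-0.19370283  0.05349263] [-0.12001032  0.13924527]
 within width: x max -0.13807218296776494
```

The rack is more than 80 mm clear of the gripper body.

```bash
python3 -m jog '[[0,-0.001,-0.001,0.05,0,0,0],[0,-0.001,-0.001,0.09,0,0,0],[0,-0.001,-0.001,0.104,0,0,0],[0,-0.001,-0.001,0.106,0,0,0],[0,-0.001,-0.001,0.106,0,0,0]]';python3 cap.py 252 222 red
```

```text
time_s: 16.18
position: [0.6019, 0.1383, 0.0416]
tcp_rot: [[-0.957, 0.292, 0.003], [0.292, 0.957, 0.0], [-0.003, 0.001, -1.0]]
force: [0.6, 0.3, -0.3]
opening: 0.006
grasp_force: 0.0
cap z pct [0.0444 0.045  0.0455] 984
case z 0.0254 1446
F mean [ 0.08 -0.18  0.13] [-0.28  0.01  0.22  0.58] tcp [0.6016 0.1385 0.0416] 0.004080078884257605 16.375
```

```bash
python3 -m jog '[[0,0.0026,-0.0013,0,0,0,0],[0,0.0026,-0.0013,0.002,0,0,0],[0,0.0026,-0.0013,0.004,0,0,0],[0,0.0026,-0.0013,0.005,0,0,0],[0,0.0026,-0.0013,0.006,0,0,0],[0,0.0026,-0.0013,0.007,0,0,0],[0,0.0026,-0.0013,0.008,0,0,0],[0,0.0026,-0.0013,0.009,0,0,0],[0,0.0026,-0.0013,0.01,0,0,0],[0,0.0026,-0.0013,0.011,0,0,0],[0,0.0026,-0.0013,0.012,0,0,0],[0,0.0026,-0.0013,0.013,0,0,0],[0,0.0026,-0.0013,0.014,0,0,0],[0,0.0026,-0.0013,0.014,0,0,0]]';python3 cap.py 252 225 red
```

```text
time_s: 18.12
position: [0.5979, 0.1379, 0.0265]
tcp_rot: [[-0.957, 0.291, 0.0], [0.291, 0.957, -0.0], [-0.0, 0.0, -1.0]]
force: [-2.4, -0.4, 4.7]
opening: 0.0
grasp_force: 2.5
cap z pct [0.0344 0.0351 0.036 ] 469
case z 0.0254 1316
F mean [-1.8  -0.25  5.31] [4.7  4.75 5.54 6.23] tcp [0.5978 0.1379 0.0265] 0.0067339929588190435 18.325
```

Red is fully in at 5.3 N. I lift clear and verify all four.

```bash
python3 -m jog '[[0,0,0,-0.02,0,0,0],[0,0,0,-0.07,0,0,0],[0,0.02,0,-0.13,0,0,0],[0,0.06,0,-0.19,0,0,0],[0,0.06,0,-0.21,0,0,0],[0,0.06,0,-0.21,0,0,0],[0,0.06,0,-0.21,0,0,0],[0,0.06,0,-0.21,0,0,0],[0,0.06,0,-0.21,0,0,0]]'; python3 look.py w7 red_cap yellow_cap blue_cap green_cap
```

```text
time_s: 19.45
position: [0.5401, 0.1551, 0.2347]
tcp_rot: [[-0.956, 0.292, -0.003], [0.292, 0.956, -0.0], [0.003, -0.001, -1.0]]
force: [-1.1, -0.3, 0.2]
opening: 0.005
grasp_force: 0.0
t 19.45 tcp [0.5401 0.1551 0.2347] F [-1.14 -0.31  0.24]
red_cap tip [0.6021 0.136  0.0367] 0.57
  own 0.57 376 252.0 214.0 circle [0.5981 0.1382 0.0354] rad 0.0156 mid [0.5977 0.1382 0.0354] tool shift [-0.0609  0.001   0.1991]
yellow_cap tip [0.4978 0.0149 0.037 ] 0.72
yellow_cap tip [ 0.5899 -0.1086  0.0366] 0.44
  own 0.56 433 147.0 168.0 circle [0.494  0.023  0.0353] rad 0.0157 mid [0.494  0.0234 0.0354] tool shift [ 0.005  -0.1397  0.1995]
blue_cap tip [ 0.587  -0.1108  0.035 ] 0.54
  own 0.72 285 92.0 252.0 circle [ 0.5896 -0.1065  0.0351] rad 0.0154 mid [ 0.5854 -0.1046  0.0351] tool shift [-0.1241 -0.2356  0.1995]
green_cap tip [0.4486 0.195  0.0424] 0.89
  own 0.59 560 264.0 93.0 circle [0.4492 0.1985 0.0452] rad 0.0156 mid [0.449  0.1984 0.0452] tool shift [0.0991 0.0151 0.1897]
```

View pics/w7.png

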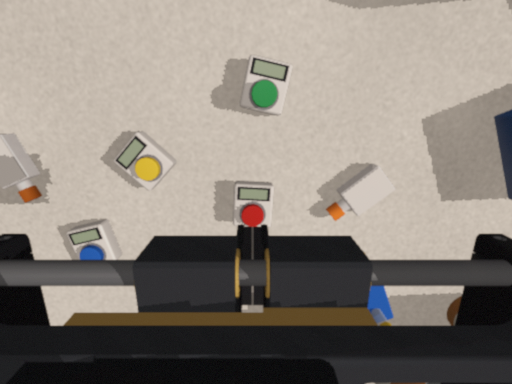

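The picture shows blue (92,252), yellow (147,168) and red (252,214) pressed, with cap tops at 35 mm and positions unchanged. Green (264,93) is still out at 45 mm.

```bash
python3 -c "
from rig import workorder; print(workorder.hand_in())"
```

```text
the job is handed in; nothing more can be done
None
```

I pressed the blue, yellow and red timers fully in, in that order, at about 5 N each; green is still out, none of the timers moved, and the job was handed in at about 20 s.

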